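# Slide the collar plate off the board and fit it over the blower's pipe stub

## Robot

A 6-joint arm with a two-finger parallel gripper is mounted at the origin on the work surface. World frame = base frame: x ahead of the robot, y to its left, z up, the work surface at z = 0. Lengths are in mm, angles in rad, forces in N, time in s.
With the tool pointing down it reaches from about 275 to 975 mm from the base axis. Payload 8.4 kg.
Tool frame: the origin (TCP) lies midway between the tips of the shut fingers; the grasp point (between the pads) lies 19 mm behind it (bot.grasp_offset is the z of the grasp point in the tool frame, in mm); z points along the fingers, x is the direction in which the jaws open and shut, and the axes are right-handed (so a half turn about z gives the same grasp; the last joint's range is limited). The gripper opens to 92 mm and grips with 3 to 60 N. Pads are 20 mm wide; open, the fingers measure 128 mm over their backs; the gripper's body (75 mm by 189 mm) begins 69 mm behind the grasp point.
Start: joints at [1.322, 0.353, 1.633, -0, 1.155, -0.002], TCP at [152.687, 606.064, 190.583] pointing down, gripper open.
Joint ranges: [-2.63, 2.63], [-0.92, 2.1], [0.06, 2.66], [-1.3, 4.44], [0, 2.69], [-3.02, 3.02]. Speed limits (rad/s): [2.22, 2.22, 2.79, 3.14, 3.14, 3.14].

## Interface

Orientations are given as a unit quaternion [w, x, y, z].
In Python, from rig import bot, camera gives the robot as it stands. The module is installed in compiled form; this text tells all that it offers.
- The arm moves only by the tool carry_out, never from a script. Its argument "motion" is a list of rows, each a list of 3 entries, a list of its own where there are three numbers: the shift along the tool's x, y, z in units of 25 mm (1.0 is 25 mm), then the turn, a rotation vector about the tool's x, y, z in units of 10 degrees (1.0 is 10 degrees), then the opening, from -1 (shut) to 1 (fully open). In form: [[[x, y, z], [wx, wy, wz], hand], ...]. A call has 1 to 20 rows; each row is the pose to reach, as a shift and turn from the pose measured when the call began, along the tool's axes at that moment; what a row does not reach only later rows make up. A row lasts 1/8 s, in which the tool goes at most 62.5 mm and 10.7 degrees, less where a joint would pass 70% of its speed; a pose out of reach is approached as far as the arm can. A call with a gripper value outside its range is refused whole. The fingers move at their own pace and stop on an object; the grip force is fixed at half the most. Time passes only in rows, so rows that repeat a pose let the fingers close. It gives the time, the measured TCP pose, the force and the opening at its end, in the units of the state.
- bot.get_state(): the state, without advancing time (a new reading comes with each control period).
- camera(name): name is "scene" or "side" or "wrist"; returns a dict with "image" (400x640x3 uint8, red, green, blue), "mtx" (3x3 intrinsics, pixels), "pose" (4x4, takes a point from camera to world coordinates); the wrist camera has in their place "tool_from_camera" (4x4, takes a point from camera to tool coordinates, whose origin is the TCP and whose axes are the tool frame's). Camera axes: x right, y down, z forward; pixel columns grow to the right and rows downward; lengths in mm; the calibration is good to about 2 mm. A picture is of the moment at which its call begins: read the wrist's pose just before it. There is no depth.
- bot.close_job(): hands the job in, once; it reports no verdict.
The state is a dict: "t": time; "joint_positions": joint angles; "dq": joint speeds; "tau": joint torques, N m; "position": TCP position; "eef_rot": TCP orientation; "force": force on the tool from outside, world axes, zero at the start; "moment": the same for the moment, N m; "finger_gap": opening from 0.0 (shut) to 1.0 (fully open).
Only numpy, scipy, OpenCV 4.12 (cv2) and the standard library are available. Lean on these libraries where they do the work, as an engineer would, in place of code of your own. Each camera call takes 0.05 s, during which the arm holds its last target.

## Task

Slide the aluminium collar plate across the plank board, lying flat, until more than half of its thin tongue sticks out over the board's right-hand edge (the one towards the blue housing). Then take it by the overhanging tongue, lift it, and lower its hole over the copper pipe stub of the blue blower housing until it lies flat on the housing, letting go only when it is down. Do not drop the plate, and leave the pot, brush and wrench where they are.

Things in the scene. Friction and masses are not known exactly. Their poses are not given: they have to be found in the camera images.
- plate_hole (a point): Centre of the 50 mm round hole in the loose aluminium collar plate, half-way up its 6 mm thickness. The collar is a 95 x 95 mm square round this point; z is up. From the middle of its -y side runs the tongue; the +y side is a straight free edge. About 0.15 kg, centre of mass 24 mm from here towards the tongue. Starts flat and wholly on the board, tongue roughly towards board_edge.
- plate_tongue (a point): Centre of the plate's tongue, 97.5 mm from plate_hole along the plate's -y axis; same axes. The tongue is 45 mm wide (x), 100 mm long (y) and only 3 mm thick, flush with the collar's underside; this point is half-way through its thickness.
- board_edge (a point): Middle of the right-hand (-y) top edge of the fixed stack of wooden planks, 240 mm (x) by 300 mm (y), flat top 60 mm above the bench. The edge runs along x; +y points back over the board, -y out past the edge into free air; z is up.
- stub_seat (a point): Centre of the flat top of the fixed blue blower housing (100 x 100 mm, 60 mm tall), at the foot of its upright copper pipe stub: diameter 38 mm, 50 mm tall above this point, its last 8 mm tapering to 28 mm. The plate may lie on it turned any way; seated, its hole centre is 3 mm above this point.
- pot: Loose dark steel burner pot, 100 mm across, 70 mm tall, standing on the bench; origin at the centre of its underside. A bystander.
- brush: Loose brush about 190 mm long, lying on the bench near the robot, a bystander; origin under its middle.
- wrench: Loose steel wrench 170 mm long, lying on the bench beyond the work, a bystander; origin under its middle.
Mind the look-alikes: they are no part of the job. Of the things that look like the part that bears plate_hole, the middle-sized one is meant.

How it is judged:
By the outcome, as a careful person would: the job done as asked, in the order asked, and still so for the second after the job is handed in, with the robot touching nothing.
It also fails if it takes over 67 s, if anything falls off the work surface, if the arm or the gripper's body presses on something with over 40 N, if the wrist force passes 120 N, or if a joint passes its speed limit or range.

## Working session

There is one attempt and no reset: what is moved stays moved. The work goes in short steps, Python scripts to look and compute and a tool call to move; the robot and the scene stay as the last step left them, time stands still between calls to the robot, and variables do not carry over. Pictures are saved under pics/ and viewed, and the job is handed in when it is done.

Besides the shell and the picture viewer there is one more tool, called after ">>>" in YAML: its name, and indented under it one key for each argument. carry_out: Moves the arm, as the interface text tells. Its arguments: {"type":"object","properties":{"motion":{"type":"array"}},"required":["motion"]}

```bash
mkdir -p pics; cat > h.py <<'E'
from rig import bot,camera
import numpy as np,cv2
def snap(n,f):
    s=bot.get_state();c=camera(n);cv2.imwrite('pics/'+f,cv2.cvtColor(c['image'],cv2.COLOR_RGB2BGR))
    return s,c
E
python3 - <<'E'
from h import *
import pickle
for n in ['scene','side','wrist']:
    s,c=snap(n,n+'0.png'); pickle.dump((s,c),open(n+'0.pkl','wb'))
    print(n,np.round(c['mtx'],1).tolist(),np.round(c.get('pose',c.get('tool_from_camera')),3).tolist())
print(s)
E
```

```text
scene [[412.8, 0.0, 314.5], [0.0, 412.8, 194.2], [0.0, 0.0, 1.0]] [[-0.848, 0.256, -0.464, 1005.342], [0.53, 0.448, -0.72, 936.869], [0.023, -0.857, -0.515, 633.857], [0.0, 0.0, 0.0, 1.0]]
side [[381.4, 0.0, 318.4], [0.0, 381.4, 197.8], [0.0, 0.0, 1.0]] [[0.955, -0.229, 0.186, 319.761], [-0.295, -0.719, 0.629, -543.19], [-0.01, -0.656, -0.755, 916.423], [0.0, 0.0, 0.0, 1.0]]
wrist [[311.7, 0.0, 317.9], [0.0, 311.7, 197.8], [0.0, 0.0, 1.0]] [[1.0, 0.0, -0.001, -0.933], [0.0, 0.957, 0.289, -80.681], [0.001, -0.289, 0.957, -193.097], [0.0, 0.0, 0.0, 1.0]]
{'t': 0.1, 'joint_positions': array([ 1.32158641e+00,  3.53584487e-01,  1.63404641e+00, -5.51104892e-06,
        1.15519940e+00, -2.39473389e-03]), 'dq': array([ 0.00048927, -0.00129834, -0.00134884, -0.00044083,  0.00040005,
        0.00134451]), 'tau': array([ 7.71920810e-06, -5.94908202e+01, -3.34931087e+01,  6.99002878e-02,
        1.83851371e-02, -1.85152749e-05]), 'position': array([152.58082559, 605.60449661, 189.94100407]), 'eef_rot': array([ 3.81202979e-04,  7.88769379e-01,  6.14688932e-01, -4.87471879e-04]), 'force': array([-0.05278715,  0.36060731,  0.52967892]), 'moment': array([-0.01604417, -0.02076858, -0.03558237]), 'finger_gap': 0.9989586358889532}
```

View pics/scene0.png

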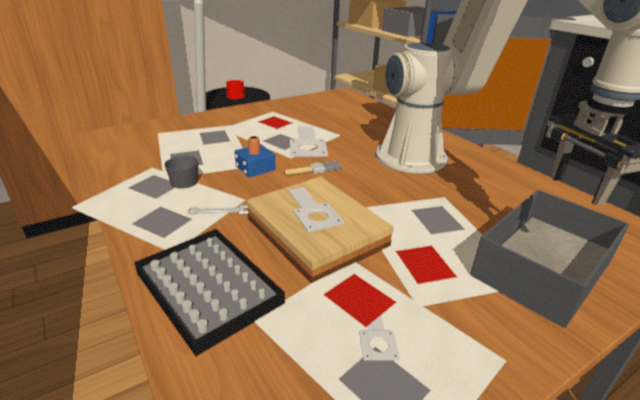

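View pics/side0.png

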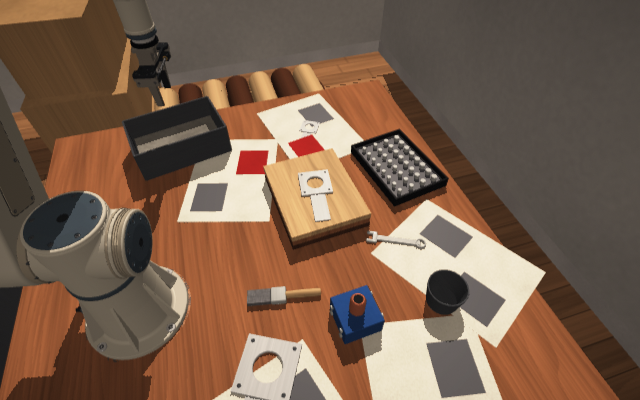

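View pics/wrist0.png

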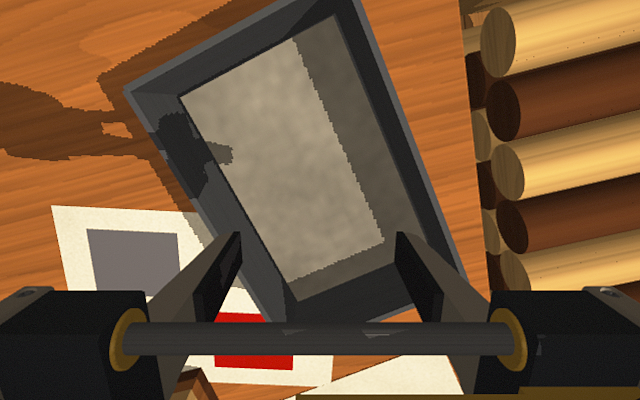

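Three collar plates are visible. One is on the board (scene 318,214; side 316,183), a small one is on the paper (scene 379,345; side 311,127), and a large one is near the side camera (scene 308,147; side 268,367). The middle-sized one on the board fits, since the text says the plate starts on the board. I'll check this in enlarged crops.

```bash
python3 - <<'E'
import cv2
a=cv2.imread('pics/side0.png');b=cv2.imread('pics/scene0.png')
cv2.imwrite('pics/c1.png',cv2.resize(a[140:250,255:380],None,fx=5,fy=5,interpolation=2))
cv2.imwrite('pics/c2.png',cv2.resize(b[170:280,240:400],None,fx=5,fy=5,interpolation=2))
cv2.imwrite('pics/c3.png',cv2.resize(a[275:350,320:400],None,fx=6,fy=6,interpolation=2))
cv2.imwrite('pics/c4.png',cv2.resize(b[125:185,225:285],None,fx=8,fy=8,interpolation=2))
E
```

```text
(no output)
```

View pics/c1.png

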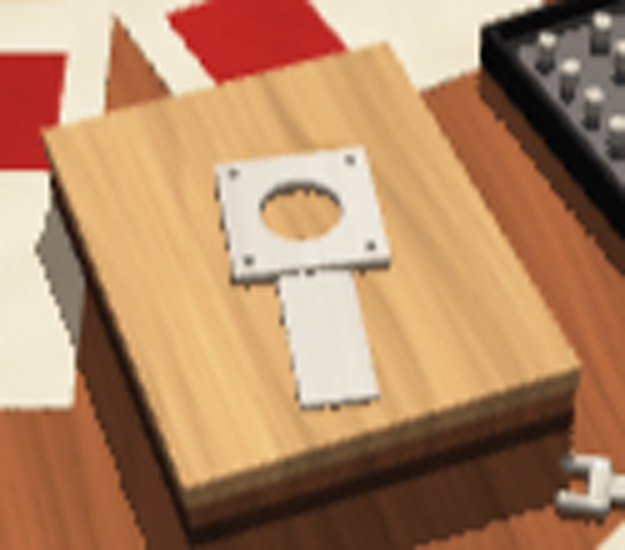

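View pics/c2.png

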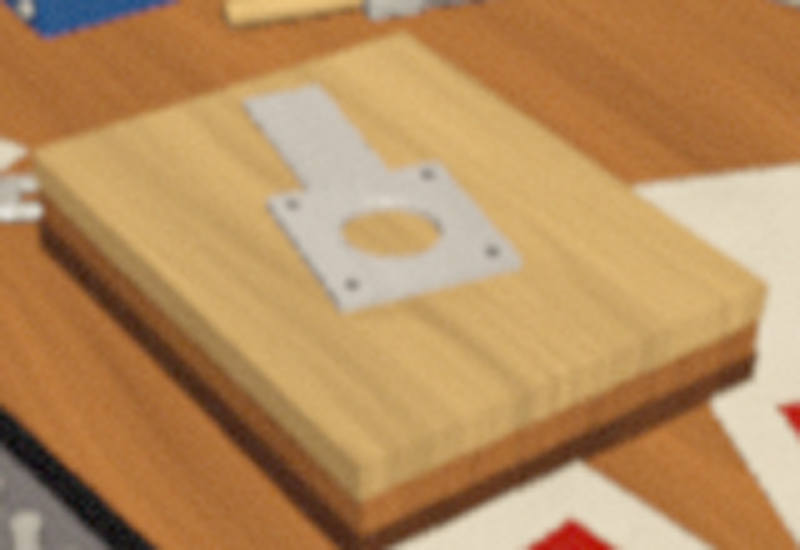

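View pics/c3.png

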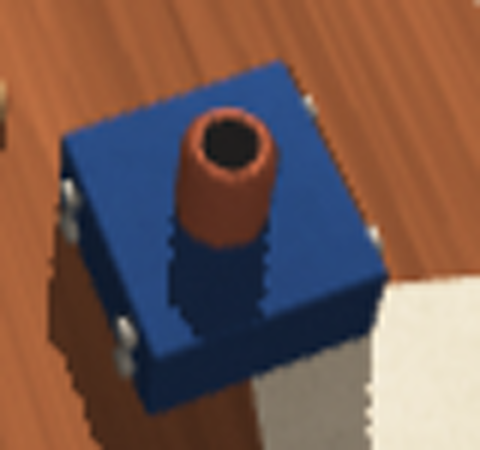

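View pics/c4.png

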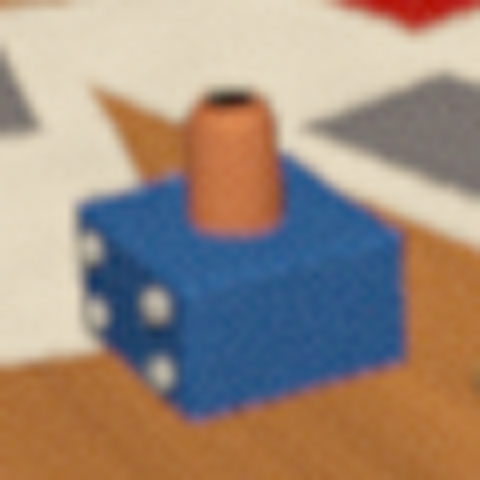

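```bash
cat >> h.py <<'E'
import pickle
def P(c):
    T=np.linalg.inv(c['pose']); return c['mtx']@T[:3]
def tri(c1,p1,c2,p2):
    X=cv2.triangulatePoints(P(c1),P(c2),np.array(p1,float).reshape(2,1),np.array(p2,float).reshape(2,1)).ravel();X=X[:3]/X[3]
    e=[]
    for c,p in((c1,p1),(c2,p2)):
        q=P(c)@np.r_[X,1];e.append(np.linalg.norm(q[:2]/q[2]-p))
    return X,max(e)
def onz(c,p,z,pose=None):
    T=c['pose'] if pose is None else pose
    d=T[:3,:3]@np.linalg.inv(c['mtx'])@np.array([p[0],p[1],1.]); o=T[:3,3]
    return o+d*(z-o[2])/d[2]
E
python3 - <<'E'
from h import *
_,S=pickle.load(open('side0.pkl','rb'));_,C=pickle.load(open('scene0.pkl','rb'))
f=lambda p,o,k:np.array([(p[0]+.5)/k-.5+o[0],(p[1]+.5)/k-.5+o[1]])
pts={'bFL':((185,490),(403,35),60),'bFR':((578,372),(35,152),60),'bBL':((43,130),(768,288),60),'bBR':((385,42),(362,467),60),
'cBL':((217,163),(522,265),66),'cBR':((362,147),(345,312),66),'cFR':((390,263),(268,200),66),'cFL':((234,277),(437,163),66),
'tL':((302,403),(322,85),63),'tR':((378,397),(243,100),63),'hole':((301,210),(391,232),63)}
for k,(a,b,z) in pts.items():
    a=f(a,(255,140),5);b=f(b,(240,170),5);X,e=tri(S,a,C,b);print(k,X.round(1),round(e,2),onz(S,a,z).round(1)[:2],onz(C,b,z).round(1)[:2])
h={'h1':((62,135),(403,235),60),'h2':((285,62),(188,302),60),'h3':((387,275),(78,205),60),'h4':((155,358),(290,155),60),'stop':((231,143),(230,100),110)}
for k,(a,b,z) in h.items():
    a=f(a,(320,275),6);b=f(b,(225,125),8);X,e=tri(S,a,C,b);print(k,X.round(1),round(e,2),onz(S,a,z).round(1)[:2],onz(C,b,z).round(1)[:2])
E
```

```text
bFL [419.5  56.7  58.3] 0.08 [419.1  55.7] [421.4  59.3]
bFR [656.3  68.6  57.7] 0.28 [654.6  67.2] [658.2  71.7]
bBL [403.3 357.5  58.3] 0.21 [402.7 356.3] [405.7 359.2]
bBR [640.5 370.2  58.5] 0.41 [639.  369.1] [642.3 371.4]
cBL [500.8 289.   64.3] 0.01 [500.4 287.3] [502.3 290.9]
cBR [592.8 276.4  62.4] 0.07 [591.5 273.1] [595.6 280.6]
cFR [577.8 176.7  63.2] 0.01 [577.  174.3] [579.8 180.4]
cFL [485.6 192.5  65.1] 0.17 [485. 192.] [486.9 193.6]
tL [496.   91.3  63.8] 0.27 [496.8  91.4] [494.6  90.3]
tR [539.6  82.5  62.6] 0.2 [539.   82.5] [540.4  83. ]
hole [539.8 233.5  64.3] 0.21 [539.6 235.1] [539.3 231.8]
h1 [ 464.3 -142.    58.8] 0.19 [ 463.7 -142.4] [ 465.8 -139.9]
h2 [ 562.1 -136.4   55.3] 0.48 [ 561.8 -139.1] [ 564.8 -127.2]
h3 [ 565.7 -234.6   57.3] 0.16 [ 565.2 -235.7] [ 567.5 -229. ]
h4 [ 468.9 -238.2   57. ] 0.14 [ 468.6 -239.4] [ 471.4 -231.9]
stop [ 515.7 -188.4  110.4] 0.16 [ 515.4 -188.1] [ 515.6 -189.3]
```

The two views agree within about 2 mm. They put the board top at about 60 and the plate hole at (540,234), with the tongue pointing (-0.145,-0.989). The board edge passes through (538,63) and is turned about 3°. The stub is at (515.7,-188), top at 110. The crops confirm the target: the plate on the board measures about 93 mm across the collar and 147 mm from hole to tongue end. Next I'll find the bystanders and plan the approach.

```bash
cat >> h.py <<'E'
from scipy.spatial.transform import Rotation as Ro
def rot(s): q=s['eef_rot']; return Ro.from_quat([q[1],q[2],q[3],q[0]])
def Rt(ang,tilt=0):
    a=np.radians(ang);x=np.array([np.cos(a),np.sin(a),0]);z=np.array([0,0,-1.]);return Ro.from_matrix(np.c_[x,np.cross(z,x),z])*Ro.from_euler('x',tilt,degrees=True)
def go(pos,ang,tilt=0):
    s=bot.get_state();R=rot(s)
    d=R.inv().apply(np.array(pos)-s['position'])/25; w=(R.inv()*Rt(ang,tilt)).as_rotvec()*18/np.pi
    print('pos',s['position'].round(1),'ang',np.degrees(np.arctan2(*R.as_matrix()[[1,0],0])).round(2),'z',R.as_matrix()[:,2].round(3),'F',s['force'].round(1),'gap',round(s['finger_gap']*92,1),'t',round(s['t'],2));print('shift',d.round(2),'rot',w.round(2))
E
python3 - <<'E'
from h import *
_,S=pickle.load(open('side0.pkl','rb'))
print('pot',onz(S,(447,283),70),'brush',onz(S,(249,297),10),onz(S,(320,295),10),'wr',onz(S,(367,238),5),onz(S,(424,243),5))
go((551.7,316.1,120),-8.3)
E
```

```text
pot [ 747.69534297 -197.84270079   70.        ] brush [273.61912118 -56.21853013  10.        ] [ 449.58646318 -105.78187275   10.        ] wr [633.53625308  26.70501568   5.        ] [782.25132826 -38.68086325   5.        ]
pos [152.6 605.7 190.1] ang 75.86 z [-0.    -0.001 -1.   ] F [ 0.4  0.3 -0.3] gap 92.1 t 0.15
shift [-7.33 18.31  2.81] rot [0.   0.   8.42]
```

>>> carry_out:
  motion:
    - [[-0.5,1.2,0.1],[0,0,0.6],0]
    - [[-1,2.4,0.2],[0,0,1.2],0]
    - [[-1.5,3.7,0.3],[0,0,1.8],0]
    - [[-2,5,0.4],[0,0,2.4],0]
    - [[-2.5,6.2,0.5],[0,0,3],0]
    - [[-3,7.4,0.6],[0,0,3.6],0]
    - [[-3.5,8.7,0.8],[0,0,4.2],0]
    - [[-4,10,1],[0,0,4.8],0]
    - [[-4.5,11.2,1.2],[0,0,5.4],0]
    - [[-5,12.4,1.5],[0,0,6],0]
    - [[-5.5,13.7,1.8],[0,0,6.6],0]
    - [[-6,15,2.1],[0,0,7.1],0]
    - [[-6.5,16.2,2.4],[0,0,7.6],0]
    - [[-7,17.4,2.6],[0,0,8.1],0]
    - [[-7.33,18.31,2.8],[0,0,8.42],0]
    - [[-7.33,18.31,2.8],[0,0,8.42],0]
    - [[-7.33,18.31,2.8],[0,0,8.42],0]
    - [[-7.33,18.31,2.8],[0,0,8.42],0]

```text
t: 2.4
position: [551.0, 316.8, 120.4]
eef_rot: [0.0, 0.997, -0.072, -0.0]
force: [0.0, -0.3, -0.6]
finger_gap: 0.498
```

```bash
python3 - <<'E'
from h import *
go((551.7,316.1,62.5),-8.3)
s,c=snap('wrist','w1.png')
T=np.eye(4);T[:3,:3]=rot(s).as_matrix();T[:3,3]=s['position'];pickle.dump((c['mtx'],T@c['tool_from_camera']),open('w1.pkl','wb'))
E
```

```text
pos [551.  316.8 120.4] ang -8.25 z [-0.    -0.001 -1.   ] F [ 0.  -0.3 -0.6] gap 45.8 t 2.4
shift [0.03 0.02 2.32] rot [0.01 0.   0.  ]
```

View pics/w1.png

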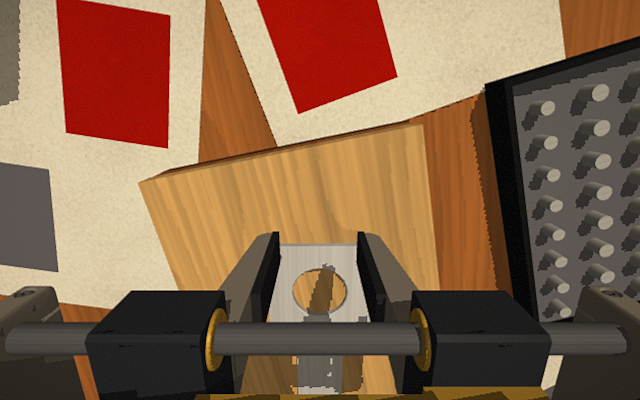

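Wrist view: the free edge of the collar runs (278,244)–(357,244), parallel to the jaws and centred between the fingers. The hole is at (320,290).

```bash
python3 - <<'E'
from h import *
m,T=pickle.load(open('w1.pkl','rb'))
for p,z in [((318,244),66),((318,292),66),((139,182),60),((424,124),60)]:
    X=onz({'mtx':m},p,z,T);print(p,X.round(1))
E
```

```text
(318, 244) [547.  280.9  66. ]
(318, 292) [540.1 233.4  66. ]
(139, 182) [406.5 355.8  60. ]
(424, 124) [644.7 369.   60. ]
```

The wrist camera agrees to 1 mm. Now I'll lower behind the free edge.

>>> carry_out:
  motion:
    - [[0,0,0.6],[0,0,0],0]
    - [[0,0,1.2],[0,0,0],0]
    - [[0,0,1.7],[0,0,0],0]
    - [[0,0,2.1],[0,0,0],0]
    - [[0.03,0,2.3],[0,0,0],0]
    - [[0.03,0,2.3],[0,0,0],0]
    - [[0.03,0,2.3],[0,0,0],0]

```text
t: 3.32
position: [552.2, 316.8, 63.4]
eef_rot: [0.0, 0.997, -0.072, 0.0]
force: [0.1, 0.0, 0.3]
finger_gap: 0.496
```

```bash
python3 - <<'E'
from h import *
# final: tongue overhang 85, dir n
n=np.array([0.05,-0.9987]); e=lambda x:56.7+(x-419.5)*.0503
s0=np.array([546.8,281.2])
# free edge final at x=?: 195 back from tongue end; keep path straight along initial dir first
xf=530.; tip=np.array([xf+5,e(xf+5)])+85*n
fe=tip-195*n; print('free edge final',fe,'travel',fe-s0)
tcp=fe-10*n; print(tcp)
go((*tcp,62.5),np.degrees(np.arctan2(.05,.9987)))
E
```

```text
free edge final [529.5     172.36665] travel [ -17.3     -108.83335]
[529.      182.35365]
pos [552.2 316.8  63.4] ang -8.26 z [ 0. -0. -1.] F [0.1 0.  0.3] gap 45.7 t 3.33
shift [-0.14  5.45  0.04] rot [ 0.   -0.   -1.11]
```

>>> carry_out:
  motion:
    - [[0,0.4,0],[0,0,0],0]
    - [[0,0.8,0],[0,0,0],0]
    - [[0,1.0,0],[0,0,0],0]
    - [[0,1.2,0],[0,0,0],0]
    - [[0,1.4,0],[0,0,0],0]
    - [[0,1.6,0],[0,0,-0.05],0]
    - [[0,1.8,0],[0,0,-0.1],0]
    - [[0,2.0,0],[0,0,-0.16],0]
    - [[0,2.2,0],[0,0,-0.22],0]
    - [[0,2.4,0],[0,0,-0.28],0]
    - [[0,2.6,0],[0,0,-0.34],0]
    - [[0,2.8,0],[0,0,-0.4],0]
    - [[0,3.0,0],[0,0,-0.46],0]
    - [[0,3.1,0],[0,0,-0.5],0]
    - [[0,3.1,0],[0,0,-0.5],0]

```text
t: 5.2
position: [541.0, 239.9, 63.4]
eef_rot: [0.0, 1.0, -0.029, 0.0]
force: [-0.1, 0.5, 0.1]
finger_gap: 0.5
```

```bash
python3 - <<'E'
from h import *
go((529,182.35,62.5),2.87)
s,c=snap('side','s2.png');a=c['image'][140:250,255:380,::-1];cv2.imwrite('pics/s2c.png',cv2.resize(a,None,fx=5,fy=5,interpolation=2))
E
```

```text
pos [541.  239.9  63.4] ang -3.27 z [ 0. -0. -1.] F [-0.1  0.5  0.1] gap 46.0 t 5.2
shift [-0.35  2.33  0.04] rot [ 0.   -0.   -0.61]
```

View pics/s2c.png

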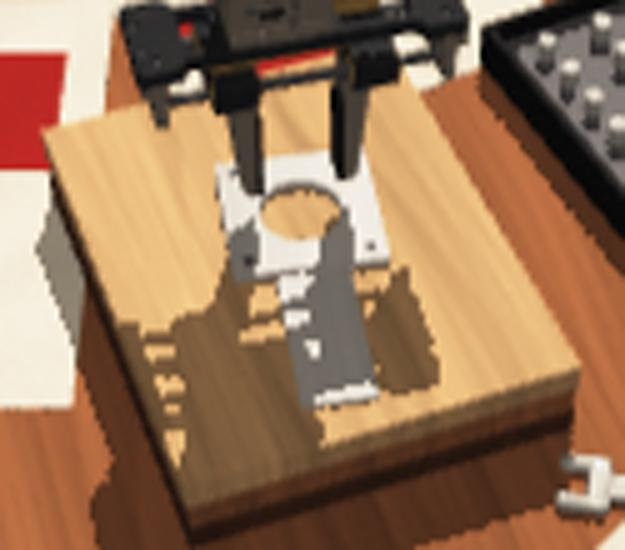

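The plate has not moved. The fingertips passed over the collar at crop (252,192) and (345,178), with no force. So the tips sit higher than the TCP when the hand is part open. I'll measure how high they are.

```bash
python3 - <<'E'
from h import *
s,c=snap('side','s2b.png');s,d=snap('scene','k2.png')
pickle.dump((c,d),open('p2.pkl','wb'))
cv2.imwrite('pics/s2c.png',cv2.resize(c['image'][150:200,285:345,::-1],None,fx=12,fy=12,interpolation=2))
cv2.imwrite('pics/k2c.png',cv2.resize(d['image'][180:240,280:355,::-1],None,fx=10,fy=10,interpolation=2))
E
```

```text
(no output)
```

View pics/s2c.png

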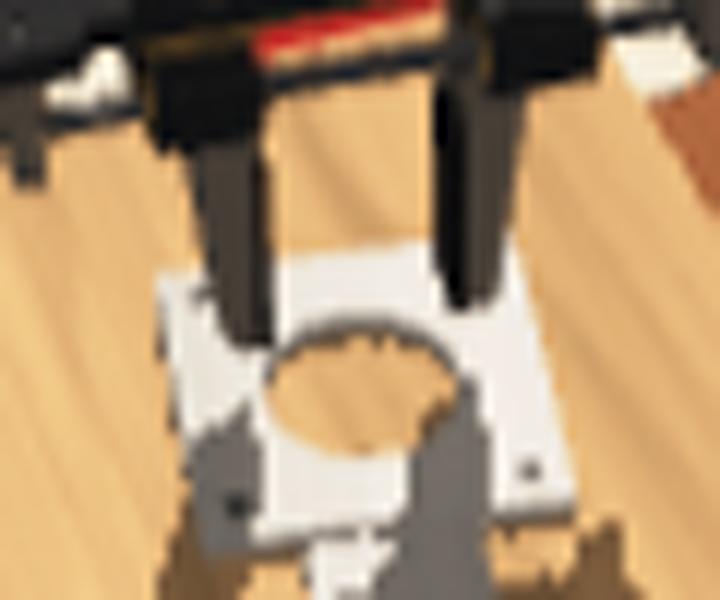

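View pics/k2c.png

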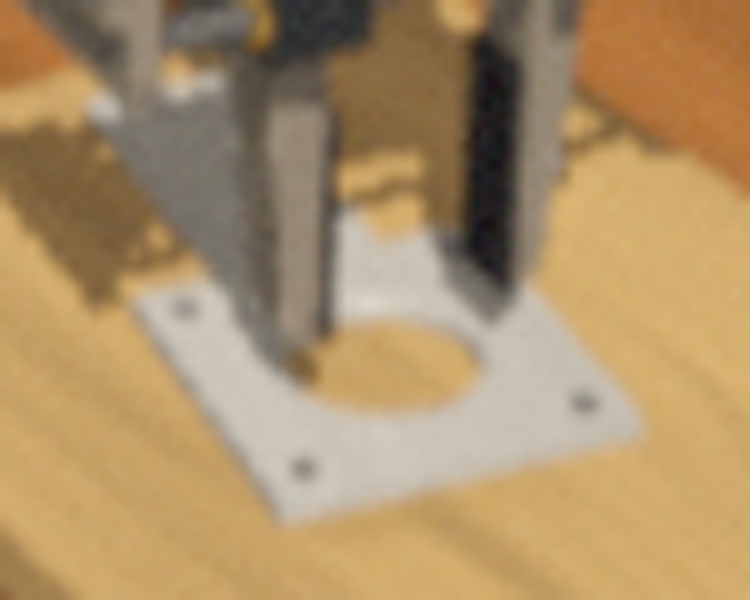

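```bash
python3 - <<'E'
from h import *
c,d=pickle.load(open('p2.pkl','rb'))
f=lambda p,o,k:np.array([(p[0]+.5)/k-.5+o[0],(p[1]+.5)/k-.5+o[1]])
for z in (63,68,72,76,80,84):
    print(z,[onz(c,f(p,(285,150),12),z).round(1)[:2].tolist() for p in((270,345),(235,342),(450,308),(490,306))],[onz(d,f(p,(280,180),10),z).round(1)[:2].tolist() for p in ((327,335),(280,335),(500,322))])
print(bot.get_state()['position'])
E
```

```text
63 [[520.8, 256.0], [512.5, 259.8], [569.2, 254.5], [579.3, 252.0]] [[544.2, 213.8], [554.4, 207.9], [503.5, 230.5]]
68 [[519.6, 251.3], [511.3, 255.1], [567.7, 249.8], [577.8, 247.4]] [[548.3, 220.1], [558.3, 214.3], [507.9, 236.7]]
72 [[518.7, 247.5], [510.4, 251.3], [566.5, 246.1], [576.6, 243.6]] [[551.5, 225.2], [561.5, 219.4], [511.4, 241.7]]
76 [[517.7, 243.8], [509.5, 247.5], [565.4, 242.4], [575.4, 239.9]] [[554.7, 230.3], [564.6, 224.5], [514.9, 246.6]]
80 [[516.8, 240.0], [508.6, 243.8], [564.2, 238.6], [574.1, 236.2]] [[558.0, 235.3], [567.8, 229.6], [518.5, 251.6]]
84 [[515.8, 236.3], [507.7, 240.0], [563.0, 234.9], [572.9, 232.5]] [[561.2, 240.4], [571.0, 234.7], [522.0, 256.5]]
[541.08918859 240.18758483  63.44208009]
```

Both the wrist view (tip depth about 182) and the side view put the tips 15–24 mm above the TCP. I'll back off behind the plate and find the tips by gently touching the board.

>>> carry_out:
  motion:
    - [[0,-0.8,0],[0,0,0],0]
    - [[0,-1.6,0],[0,0,0.2],0]
    - [[0,-2.4,0],[0,0,0.4],0]
    - [[0.2,-3.0,0],[0,0,0.5],0]
    - [[0.3,-3.2,0],[0,0,0.5],0]
    - [[0.3,-3.2,0.1],[0,0,0.5],0]
    - [[0.3,-3.2,0.2],[0,0,0.5],0]
    - [[0.3,-3.2,0.3],[0,0,0.5],0]

```text
t: 6.35
position: [553.0, 319.0, 55.7]
eef_rot: [0.0, 0.997, -0.072, 0.0]
force: [-0.5, 0.1, 0.2]
finger_gap: 0.5
```

```bash
python3 - <<'E'
from h import *
go((552,316.8,50),-8.3)
s,c=snap('side','s3.png');s,d=snap('scene','k3.png')
cv2.imwrite('pics/s3c.png',cv2.resize(c['image'][125:185,275:350,::-1],None,fx=10,fy=10,interpolation=2))
cv2.imwrite('pics/k3c.png',cv2.resize(d['image'][190:260,290:380,::-1],None,fx=8,fy=8,interpolation=2))
E
```

```text
pos [553.  319.   55.7] ang -8.29 z [ 0.    -0.001 -1.   ] F [-0.5  0.1  0.2] gap 46.0 t 6.35
shift [-0.03  0.09  0.23] rot [ 0. -0.  0.]
```

View pics/s3c.png

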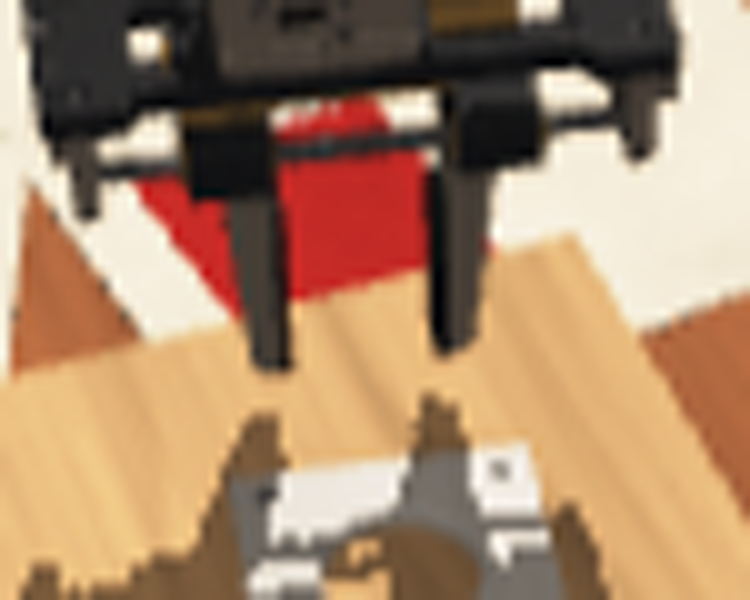

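View pics/k3c.png

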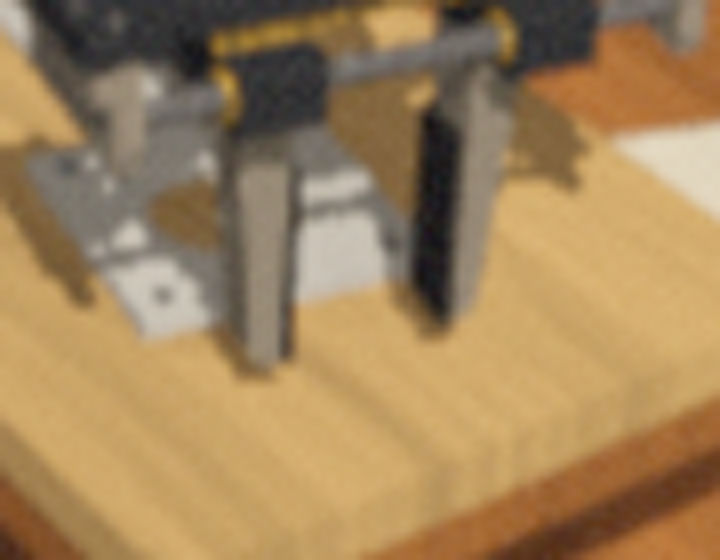

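>>> carry_out:
  motion:
    - [[0,0,0.08],[0,0,0],0]
    - [[0,0,0.16],[0,0,0],0]
    - [[0,0,0.2],[0,0,0],0]
    - [[0,0,0.2],[0,0,0],0]

```text
t: 6.95
position: [552.8, 319.1, 50.5]
eef_rot: [0.0, 0.997, -0.072, -0.0]
force: [0.8, 0.3, -1.0]
finger_gap: 0.498
```

>>> carry_out:
  motion:
    - [[0,0,0.06],[0,0,0],0]
    - [[0,0,0.1],[0,0,0],0]
    - [[0,0,0.12],[0,0,0],0]
    - [[0,0,0.12],[0,0,0],0]

```text
t: 7.45
position: [552.8, 319.1, 47.4]
eef_rot: [0.0, 0.997, -0.072, -0.0]
force: [0.1, 0.2, -0.3]
finger_gap: 0.496
```

>>> carry_out:
  motion:
    - [[0,0,0.06],[0,0,0],0]
    - [[0,0,0.08],[0,0,0],0]
    - [[0,0,0.08],[0,0,0],0]

```text
t: 7.82
position: [552.8, 319.0, 45.3]
eef_rot: [0.0, 0.997, -0.072, -0.0]
force: [-0.0, 0.0, -0.2]
finger_gap: 0.499
```

```bash
python3 - <<'E'
from h import *
go((552,316.8,50),-8.3)
s,c=snap('side','s4.png');s,d=snap('scene','k4.png')
A=cv2.resize(c['image'][125:185,275:350,::-1],(750,600),interpolation=2)
cv2.imwrite('pics/s4c.png',A)
cv2.imwrite('pics/k4c.png',cv2.resize(d['image'][190:260,290:380,::-1],None,fx=8,fy=8,interpolation=2))
E
```

```text
pos [552.8 319.   45.3] ang -8.29 z [-0.    -0.001 -1.   ] F [-0.   0.  -0.2] gap 45.9 t 7.83
shift [-0.02  0.09 -0.19] rot [0.01 0.   0.  ]
```

View pics/s4c.png

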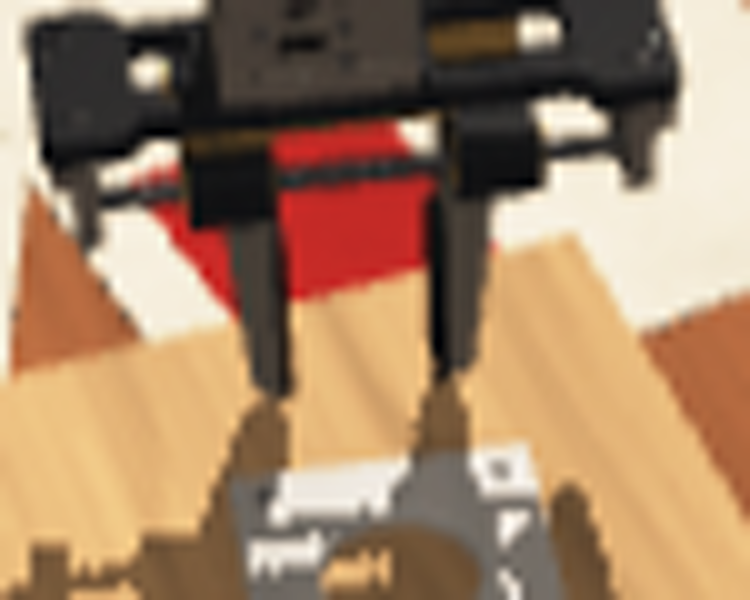

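View pics/k4c.png

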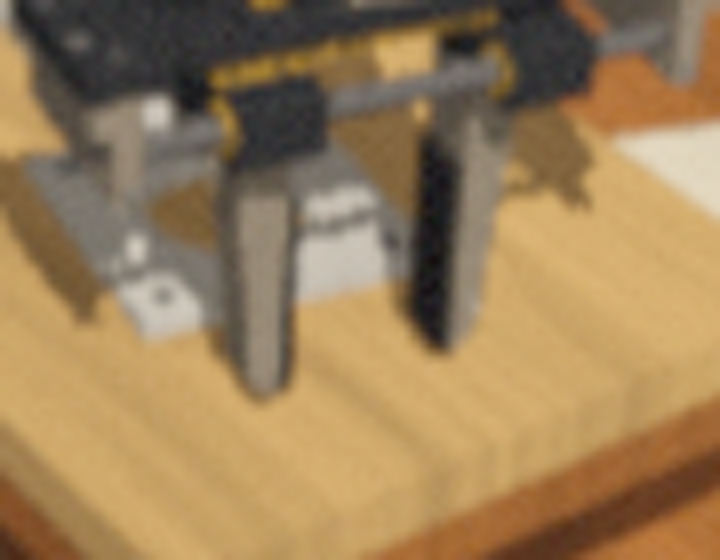

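The tip shadows now almost meet the tips, so the tips sit about 1 mm above the board at TCP z 45. The tips are therefore about 16 mm behind the stated TCP. This height works for pushing the 6 mm edge.

```bash
python3 - <<'E'
from h import *
print(bot.grasp_offset)
go((529,182.35,45.3),2.87)
E
```

```text
-18.700000000000003
pos [552.8 319.1  45.4] ang -8.28 z [-0.    -0.001 -1.   ] F [ 0.7 -0.2  0.3] gap 45.9 t 7.92
shift [-0.16  5.55  0.01] rot [ 0.    0.   -1.12]
```

>>> carry_out:
  motion:
    - [[0,0.4,0],[0,0,0],0]
    - [[0,0.8,0],[0,0,0],0]
    - [[0,1.0,0],[0,0,0],0]
    - [[0,1.2,0],[0,0,0],0]
    - [[0,1.4,0],[0,0,0],0]
    - [[0,1.6,0],[0,0,-0.05],0]
    - [[0,1.8,0],[0,0,-0.1],0]
    - [[0,2.0,0],[0,0,-0.16],0]
    - [[0,2.2,0],[0,0,-0.22],0]
    - [[0,2.4,0],[0,0,-0.28],0]
    - [[0,2.6,0],[0,0,-0.34],0]
    - [[0,2.8,0],[0,0,-0.4],0]
    - [[0,3.0,0],[0,0,-0.46],0]
    - [[0,3.1,0],[0,0,-0.5],0]
    - [[0,3.1,0],[0,0,-0.5],0]

```text
t: 9.8
position: [541.7, 242.2, 45.5]
eef_rot: [0.0, 1.0, -0.029, -0.0]
force: [-1.2, -0.5, -0.8]
finger_gap: 0.497
```

```bash
python3 - <<'E'
from h import *
go((529,182.35,45.3),2.87)
s,c=snap('side','s5.png');a=c['image'][140:250,255:380,::-1];cv2.imwrite('pics/s5c.png',cv2.resize(a,None,fx=5,fy=5,interpolation=2))
E
```

```text
pos [541.7 242.2  45.5] ang -3.29 z [-0.    -0.001 -1.   ] F [-1.2 -0.5 -0.8] gap 45.7 t 9.8
shift [-0.37  2.42  0.01] rot [ 0.    0.   -0.62]
```

View pics/s5c.png

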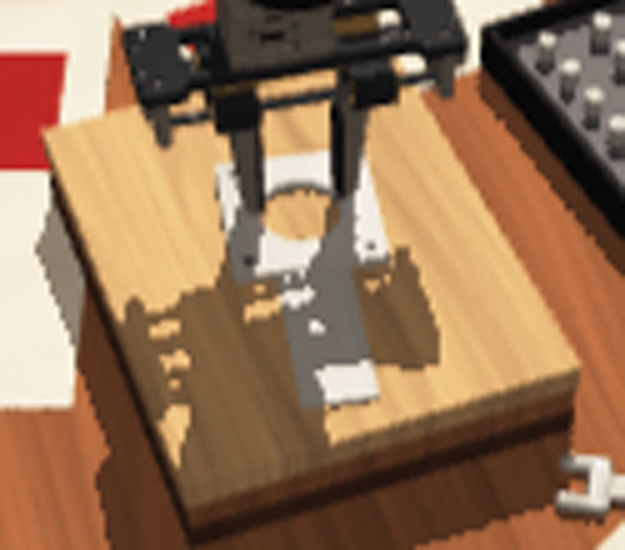

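The tips are still above the plate, which supports the wrist estimate of about 24 mm. I'll go back and lower until I feel contact.

>>> carry_out:
  motion:
    - [[0,-0.8,0],[0,0,0],0]
    - [[0,-1.6,0],[0,0,0.2],0]
    - [[0,-2.4,0],[0,0,0.4],0]
    - [[0.2,-3.0,0],[0,0,0.5],0]
    - [[0.3,-3.2,0],[0,0,0.5],0]
    - [[0.3,-3.2,0.06],[0,0,0.5],0]
    - [[0.3,-3.2,0.1],[0,0,0.5],0]
    - [[0.3,-3.2,0.12],[0,0,0.5],0]

```text
t: 10.85
position: [553.7, 321.2, 42.3]
eef_rot: [0.001, 0.997, -0.073, -0.0]
force: [0.0, 0.3, 0.4]
finger_gap: 0.501
```

>>> carry_out:
  motion:
    - [[0,0,0.04],[0,0,0],0]
    - [[0,0,0.08],[0,0,0],0]
    - [[0,0,0.08],[0,0,0],0]

```text
t: 11.22
position: [553.6, 321.1, 40.3]
eef_rot: [0.001, 0.997, -0.073, -0.0]
force: [0.5, 0.4, -0.0]
finger_gap: 0.5
```

>>> carry_out:
  motion:
    - [[0,0,0.04],[0,0,0],0]
    - [[0,0,0.08],[0,0,0],0]
    - [[0,0,0.08],[0,0,0],0]

```text
t: 11.6
position: [553.5, 321.1, 38.1]
eef_rot: [0.001, 0.997, -0.073, -0.0]
force: [0.7, -0.6, -0.4]
finger_gap: 0.501
```

>>> carry_out:
  motion:
    - [[0,0,0.04],[0,0,0],0]
    - [[0,0,0.08],[0,0,0],0]
    - [[0,0,0.08],[0,0,0],0]

```text
t: 11.98
position: [553.6, 321.1, 36.5]
eef_rot: [0.001, 0.997, -0.073, -0.0]
force: [-1.5, -0.5, 3.9]
finger_gap: 0.504
```

```bash
python3 - <<'E'
from h import *
go((552,316.8,50),-8.3)
s,c=snap('side','s6.png');s,d=snap('scene','k6.png')
cv2.imwrite('pics/s6c.png',cv2.resize(c['image'][125:185,275:350,::-1],(750,600),interpolation=2))
cv2.imwrite('pics/k6c.png',cv2.resize(d['image'][190:260,290:380,::-1],None,fx=8,fy=8,interpolation=2))
E
```

```text
pos [553.6 321.1  36.5] ang -8.33 z [-0.001 -0.001 -1.   ] F [-1.5 -0.5  3.9] gap 46.3 t 11.97
shift [-0.04  0.18 -0.54] rot [ 0.01  0.   -0.  ]
```

View pics/s6c.png

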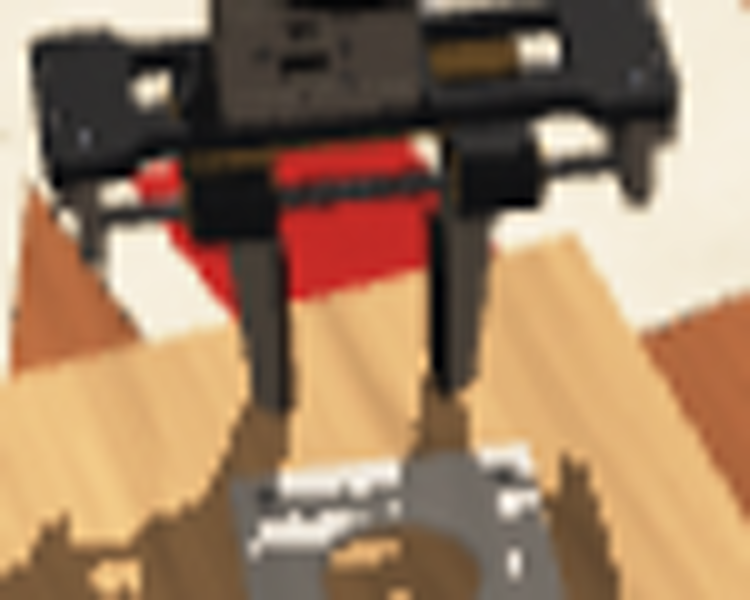

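View pics/k6c.png

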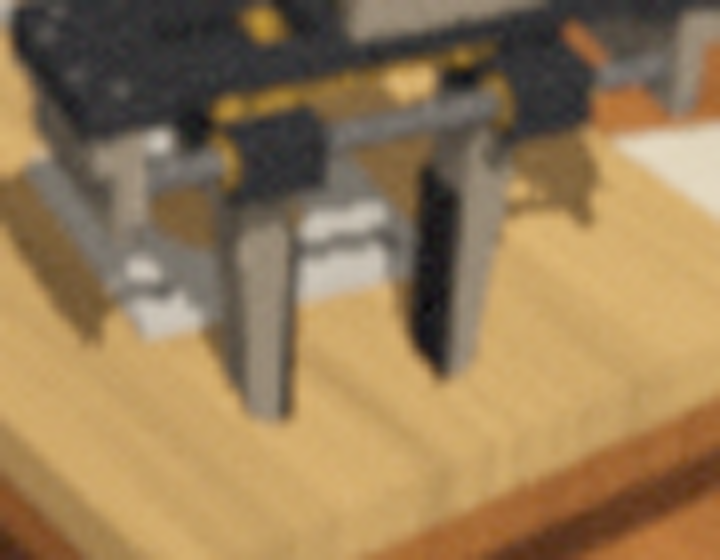

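Contact came at TCP z about 36.6 (4 N). The real fingertips are therefore 23 mm behind the reported TCP, which matches the wrist picture, and I'll allow for that from here on. Now I'll raise 2.5 mm and push.

```bash
python3 - <<'E'
from h import *
go((529,182.35,39),2.87)
E
```

```text
pos [553.5 321.1  36.4] ang -8.32 z [-0.001 -0.001 -1.   ] F [-1.3 -0.4  5.8] gap 45.9 t 12.07
shift [-0.17  5.63 -0.1 ] rot [ 0.01  0.   -1.12]
```

>>> carry_out:
  motion:
    - [[0,0,-0.1],[0,0,0],0]
    - [[0,0.4,-0.1],[0,0,0],0]
    - [[0,0.8,-0.1],[0,0,0],0]
    - [[0,1.0,-0.1],[0,0,0],0]
    - [[0,1.2,-0.1],[0,0,0],0]
    - [[0,1.4,-0.1],[0,0,0],0]
    - [[0,1.6,-0.1],[0,0,-0.05],0]
    - [[0,1.8,-0.1],[0,0,-0.1],0]
    - [[0,2.0,-0.1],[0,0,-0.16],0]
    - [[0,2.2,-0.1],[0,0,-0.22],0]
    - [[0,2.4,-0.1],[0,0,-0.28],0]
    - [[0,2.6,-0.1],[0,0,-0.34],0]
    - [[0,2.8,-0.1],[0,0,-0.4],0]
    - [[0,3.0,-0.1],[0,0,-0.46],0]
    - [[0,3.1,-0.1],[0,0,-0.5],0]
    - [[0,3.1,-0.1],[0,0,-0.5],0]

```text
t: 14.08
position: [542.3, 244.2, 39.0]
eef_rot: [0.001, 1.0, -0.029, -0.0]
force: [0.6, -0.2, -0.2]
finger_gap: 0.501
```

```bash
python3 - <<'E'
from h import *
go((529,182.35,39),2.87)
s,c=snap('side','s7.png');a=c['image'][140:250,255:380,::-1];cv2.imwrite('pics/s7c.png',cv2.resize(a,None,fx=5,fy=5,interpolation=2))
E
```

```text
pos [542.3 244.2  39. ] ang -3.33 z [-0.001 -0.001 -1.   ] F [ 0.6 -0.2 -0.2] gap 46.0 t 14.07
shift [-0.39  2.5   0.  ] rot [ 0.01  0.   -0.62]
```

View pics/s7c.png

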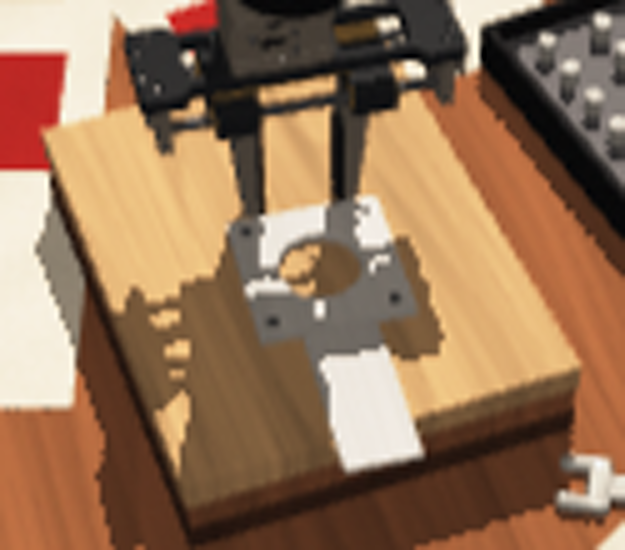

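It pushes squarely now: the tongue end is just past the edge at crop (385,465). I'll continue the push.

>>> carry_out:
  motion:
    - [[0,0.2,0],[0,0,-0.05],0]
    - [[-0.02,0.4,0],[0,0,-0.1],0]
    - [[-0.04,0.6,0],[0,0,-0.15],0]
    - [[-0.06,0.8,0],[0,0,-0.2],0]
    - [[-0.08,1.0,0],[0,0,-0.26],0]
    - [[-0.1,1.2,0],[0,0,-0.32],0]
    - [[-0.12,1.4,0],[0,0,-0.38],0]
    - [[-0.14,1.6,0],[0,0,-0.44],0]
    - [[-0.16,1.8,0],[0,0,-0.5],0]
    - [[-0.18,2.0,0],[0,0,-0.56],0]
    - [[-0.2,2.2,0],[0,0,-0.62],0]
    - [[-0.2,2.35,0],[0,0,-0.62],0]
    - [[-0.2,2.45,0],[0,0,-0.62],0]
    - [[-0.2,2.45,0],[0,0,-0.62],0]

```text
t: 15.88
position: [533.8, 183.2, 39.1]
eef_rot: [0.001, 1.0, 0.025, -0.0]
force: [0.1, 0.1, -0.4]
finger_gap: 0.502
```

```bash
python3 - <<'E'
from h import *
go((529,182.35,39),2.87)
s,c=snap('side','s8.png');a=c['image'][150:260,255:380,::-1];cv2.imwrite('pics/s8c.png',cv2.resize(a,None,fx=5,fy=5,interpolation=2))
E
```

```text
pos [533.8 183.2  39.1] ang 2.86 z [-0.001 -0.001 -1.   ] F [ 0.1  0.1 -0.4] gap 46.2 t 15.88
shift [-0.19  0.02  0.  ] rot [ 0.01  0.01 -0.  ]
```

View pics/s8c.png

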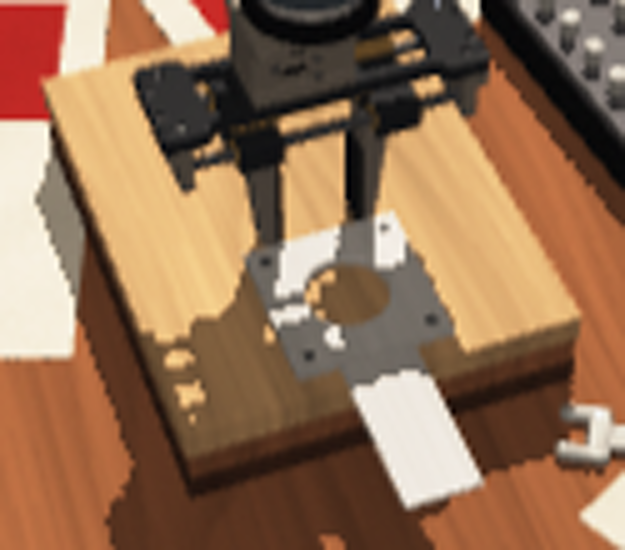

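The tongue is out. I'll back off and rise, then measure.

>>> carry_out:
  motion:
    - [[0,-0.3,0],[0,0,0],0]
    - [[0,-0.7,0],[0,0,0],0]
    - [[0,-0.8,-0.6],[0,0,0],0]
    - [[0,-0.8,-1.8],[0,0,0],0]
    - [[0,-0.8,-3],[0,0,0],0.3]
    - [[0,-0.8,-4.2],[0,0,0],0.5]
    - [[0,-0.8,-5],[0,0,0],0.5]
    - [[0,-0.8,-5],[0,0,0],0.5]

```text
t: 16.92
position: [534.1, 204.1, 166.5]
eef_rot: [0.0, 1.0, 0.025, 0.002]
force: [0.3, 0.6, -1.1]
finger_gap: 0.748
```

```bash
python3 - <<'E'
from h import *
s,c=snap('side','s9.png');a=c['image'][150:260,255:380,::-1];cv2.imwrite('pics/s9c.png',cv2.resize(a,None,fx=5,fy=5,interpolation=2))
s,d=snap('scene','k9.png');a=d['image'][150:260,230:370,::-1];cv2.imwrite('pics/k9c.png',cv2.resize(a,None,fx=5,fy=5,interpolation=2))
E
```

```text
(no output)
```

View pics/s9c.png

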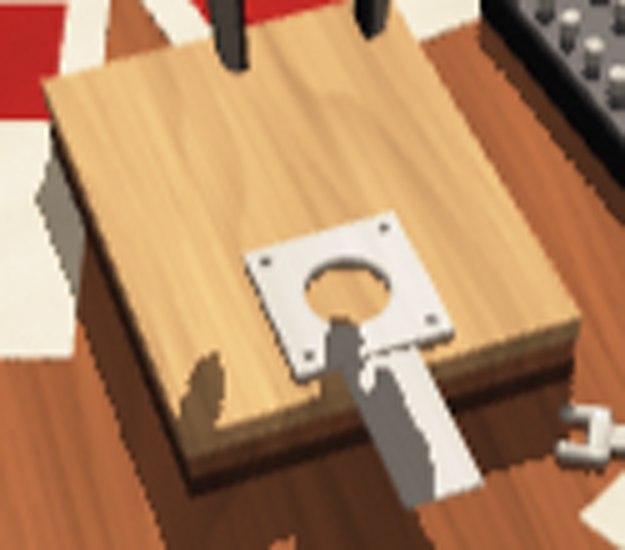

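View pics/k9c.png

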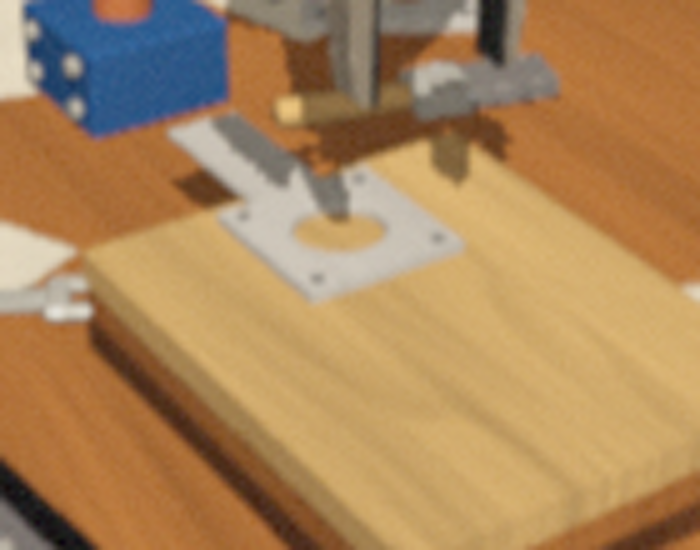

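```bash
python3 - <<'E'
from h import *
_,S=pickle.load(open('side0.pkl','rb'));_,C=pickle.load(open('scene0.pkl','rb'))
f=lambda p,o,k:np.array([(p[0]+.5)/k-.5+o[0],(p[1]+.5)/k-.5+o[1]])
pts={'cBL':((246,255),(463,242),66),'cBR':((394,211),(315,300),66),'cFR':((453,330),(218,210),66),'cFL':((298,379),(357,165),66),
'tL':((410,507),(232,115),63),'tR':((482,483),(168,132),63),'hole':((347,290),(340,229),65)}
R={}
for k,(a,b,z) in pts.items():
    a=f(a,(255,150),5);b=f(b,(230,150),5);X,e=tri(S,a,C,b);R[k]=X;print(k,X.round(1),round(e,2),onz(S,a,z).round(1)[:2],onz(C,b,z).round(1)[:2])
fe=(R['cBL']+R['cBR'])/2;te=(R['tL']+R['tR'])/2;print(fe,te,te-fe)
E
```

```text
cBL [485.9 169.2  65.4] 0.02 [485.8 168.7] [486.4 170. ]
cBR [580.  177.   64.1] 0.13 [579.8 175.1] [581.1 179.7]
cFR [582.9  78.2  66.7] 0.22 [582.6  79. ] [582.9  76.9]
cFL [490.9  71.4  65.7] 0.85 [488.8  72.4] [493.2  71.4]
tL [522.2 -23.3  61.3] 0.15 [521.5 -24.1] [523.9 -20.6]
tR [564.1 -21.3  62.2] 0.35 [563.  -21.4] [565.4 -20.2]
hole [534.9 125.5  65.3] 0.18 [534.5 126.1] [535.1 125. ]
[532.96575575 173.09048087  64.73500162] [543.12956639 -22.26888155  61.76956466] [  10.16381064 -195.35936243   -2.96543696]
```

Both views agree: the tongue points (0.052,-0.999) and its tip is about 85 mm past the edge. The sizes check out at 195 mm long and 94 mm wide. I'll grasp at (539.5, 46).

```bash
python3 - <<'E'
from h import *
go((539.5,46,19.5),2.95)
E
```

```text
pos [532.7 203.5 164.1] ang 2.87 z [-0.001 -0.001 -1.   ] F [-0.3  0.5  0.6] gap 69.3 t 17.02
shift [-0.04  6.3   5.79] rot [ 0.01  0.   -0.01]
```

>>> carry_out:
  motion:
    - [[0,1,0],[0,0,0],0.5]
    - [[0,2,0],[0,0,0],0.5]
    - [[0,3,0],[0,0,0],0.5]
    - [[-0.04,4,0],[0,0,0],0.5]
    - [[-0.04,5,0],[0,0,0],0.5]
    - [[-0.04,6,0.4],[0,0,0],0.5]
    - [[-0.04,6.3,1.2],[0,0,0],0.5]
    - [[-0.04,6.3,2.2],[0,0,0],0.5]
    - [[-0.04,6.3,3],[0,0,0],0.5]
    - [[-0.04,6.3,3.4],[0,0,0],0.5]
    - [[-0.04,6.3,3.4],[0,0,0],0.5]
    - [[-0.04,6.3,3.4],[0,0,0],0.5]

```text
t: 18.52
position: [539.9, 46.2, 79.8]
eef_rot: [0.001, 1.0, 0.025, -0.0]
force: [0.2, -0.9, -0.2]
finger_gap: 0.751
```

```bash
python3 - <<'E'
from h import *
go((539.5,46,19.5),2.95)
s,c=snap('wrist','w10.png')
s,c=snap('side','s10.png');a=c['image'][150:260,275:400,::-1];cv2.imwrite('pics/s10c.png',cv2.resize(a,None,fx=5,fy=5,interpolation=2))
E
```

```text
pos [539.9  46.2  79.8] ang 2.88 z [ 0.    -0.001 -1.   ] F [ 0.2 -0.9 -0.2] gap 69.1 t 18.52
shift [-0.02  0.    2.41] rot [ 0.01  0.   -0.01]
```

View pics/w10.png

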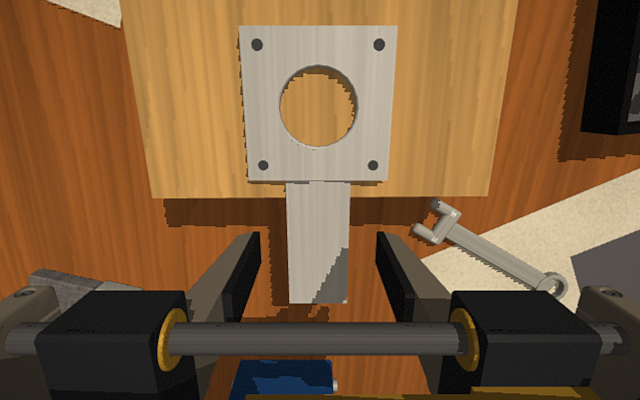

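View pics/s10c.png

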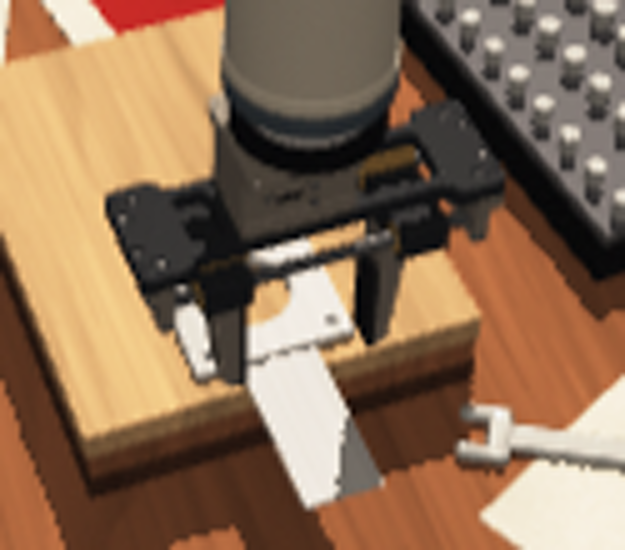

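The tongue (columns 286–350, centre 318) is centred between the fingers and aligned with them. I'll go down and close.

>>> carry_out:
  motion:
    - [[0,0,0.6],[0,0,0],0.5]
    - [[0,0,1.2],[0,0,0],0.5]
    - [[0,0,1.8],[0,0,0],0.5]
    - [[0,0,2.2],[0,0,0],0.5]
    - [[0,0,2.4],[0,0,0],0.5]
    - [[0,0,2.4],[0,0,0],0.5]

```text
t: 19.38
position: [540.0, 46.1, 19.7]
eef_rot: [0.001, 1.0, 0.025, 0.0]
force: [0.9, 0.7, -0.1]
finger_gap: 0.753
```

>>> carry_out:
  motion:
    - [[0,0,0],[0,0,0],0.2]
    - [[0,0,0],[0,0,0],0]
    - [[0,0,0],[0,0,0],-0.2]
    - [[0,0,0],[0,0,0],-0.4]
    - [[0,0,0],[0,0,0],-1]
    - [[0,0,0],[0,0,0],-1]
    - [[0,0,0],[0,0,0],-1]
    - [[0,0,0],[0,0,0],-1]

```text
t: 20.38
position: [540.2, 46.1, 19.8]
eef_rot: [0.001, 1.0, 0.025, 0.0]
force: [0.4, 0.1, 4.4]
finger_gap: 0.479
```

```bash
python3 - <<'E'
from h import *
go((539.5,46,19.5),2.95)
s,c=snap('wrist','w11.png')
s,c=snap('side','s11.png');a=c['image'][150:260,275:400,::-1];cv2.imwrite('pics/s11c.png',cv2.resize(a,None,fx=5,fy=5,interpolation=2))
E
```

```text
pos [540.2  46.1  19.8] ang 2.88 z [ 0.    -0.001 -1.   ] F [0.4 0.1 4.4] gap 44.0 t 20.38
shift [-0.03  0.    0.01] rot [ 0.01 -0.   -0.01]
```

View pics/s11c.png

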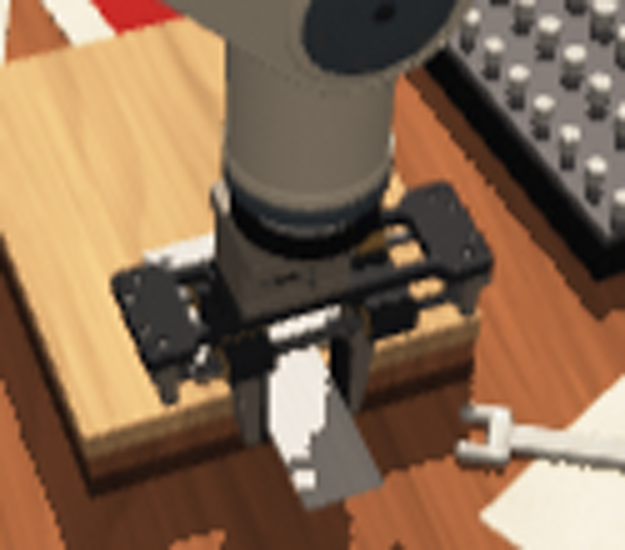

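View pics/w11.png

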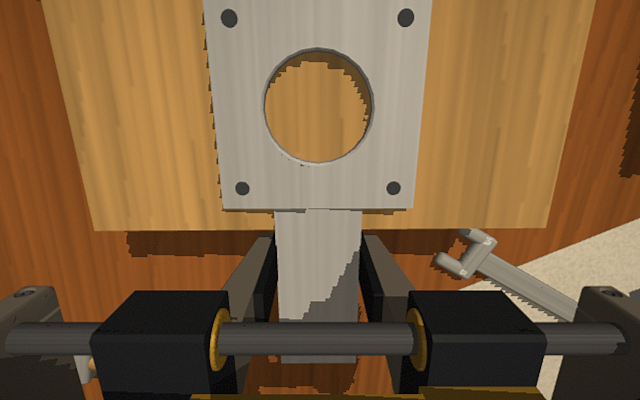

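The hand closed at 44 mm on the tongue. I'll lift slowly and look for sag.

>>> carry_out:
  motion:
    - [[0,0,-0.2],[0,0,0],-1]
    - [[0,0,-0.4],[0,0,0],-1]
    - [[0,0,-0.7],[0,0,0],-1]
    - [[0,0,-1.0],[0,0,0],-1]
    - [[0,0,-1.2],[0,0,0],-1]
    - [[0,0,-1.2],[0,0,0],-1]

```text
t: 21.22
position: [540.5, 46.2, 50.3]
eef_rot: [0.001, 1.0, 0.025, 0.001]
force: [-0.9, -0.2, -0.9]
finger_gap: 0.475
```

```bash
python3 - <<'E'
from h import *
go((539.5,46,19.5),2.95)
s,c=snap('wrist','w12.png')
s,c=snap('scene','k12.png');a=c['image'][130:250,210:370,::-1];cv2.imwrite('pics/k12c.png',cv2.resize(a,None,fx=5,fy=5,interpolation=2))
E
```

```text
pos [540.5  46.2  50.3] ang 2.88 z [ 0.001 -0.001 -1.   ] F [-0.9 -0.2 -0.9] gap 43.7 t 21.23
shift [-0.04  0.    1.23] rot [ 0.01 -0.01 -0.01]
```

View pics/k12c.png

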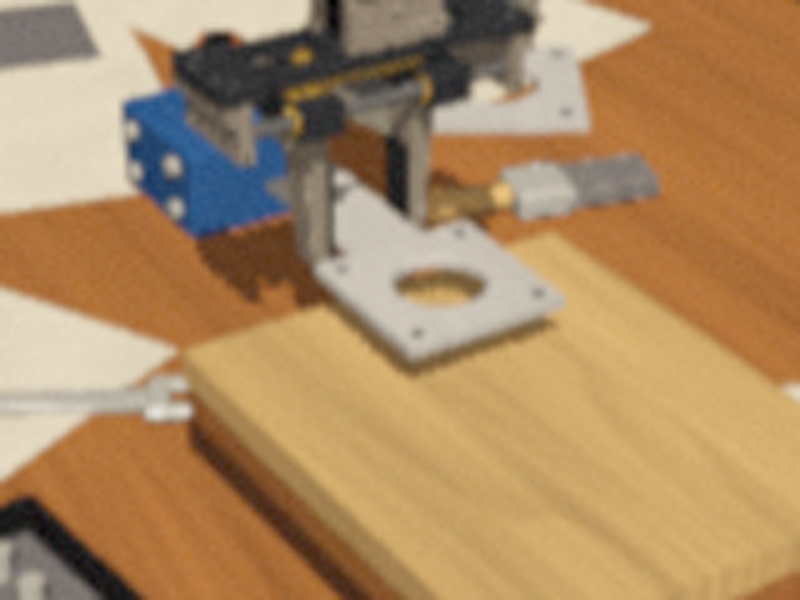

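View pics/w12.png

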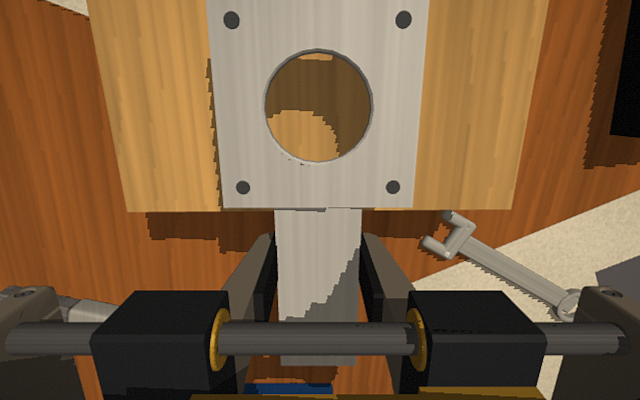

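The plate is held, with about 1–2° of sag. I'll raise it and carry it over. First I'll work out the hole's offset in the tool frame from the wrist picture.

```bash
python3 - <<'E'
from h import *
s=bot.get_state();c=camera('wrist')
T=np.eye(4);T[:3,:3]=rot(s).as_matrix();T[:3,3]=s['position'];M=T@c['tool_from_camera']
for z in (93,95,97): 
    X=onz(c,(318.5,105.5),z,M);print(z,X.round(1),rot(s).inv().apply(X-s['position']).round(1))
go((519.6,-267.3,105),2.95)
E
```

```text
93 [537.2 125.9  93. ] [  1.1 -79.7 -43.3]
95 [537.2 125.9  95. ] [  1.1 -79.7 -45.3]
97 [537.2 125.9  97. ] [  1.1 -79.7 -47.3]
pos [540.1  46.1  49.7] ang 2.88 z [ 0.    -0.001 -1.   ] F [-0.4 -0.7 -1.6] gap 43.7 t 21.38
shift [-1.45 12.48 -2.2 ] rot [ 0.01 -0.   -0.01]
```

>>> carry_out:
  motion:
    - [[0,0,-0.5],[0,0,0],-1]
    - [[0,0,-1.2],[0,0,0],-1]
    - [[0,0.2,-1.9],[0,0,0],-1]
    - [[-0.1,0.7,-2.3],[0,0,0],-1]
    - [[-0.2,1.4,-2.5],[0,0,0],-1]
    - [[-0.3,2.2,-2.5],[0,0,0],-1]
    - [[-0.4,3.1,-2.5],[0,0,0],-1]
    - [[-0.5,4,-2.5],[0,0,0],-1]
    - [[-0.6,5,-2.5],[0,0,0],-1]
    - [[-0.7,6,-2.5],[0,0,0],-1]
    - [[-0.8,7,-2.5],[0,0,0],-1]
    - [[-0.95,8,-2.5],[0,0,0],-1]
    - [[-1.05,9,-2.5],[0,0,0],-1]
    - [[-1.15,10,-2.5],[0,0,0],-1]
    - [[-1.25,10.9,-2.5],[0,0,0],-1]
    - [[-1.35,11.6,-2.5],[0,0,0],-1]
    - [[-1.4,12.1,-2.5],[0,0,0],-1]
    - [[-1.45,12.48,-2.5],[0,0,0],-1]
    - [[-1.45,12.48,-2.5],[0,0,0],-1]
    - [[-1.45,12.48,-2.5],[0,0,0],-1]

```text
t: 23.88
position: [519.5, -266.7, 112.5]
eef_rot: [0.0, 1.0, 0.025, 0.0]
force: [-0.0, -0.5, -2.0]
finger_gap: 0.478
```

```bash
python3 - <<'E'
from h import *
go((519.3,-267.5,40),2.95)
s,c=snap('wrist','w13.png');T=np.eye(4);T[:3,:3]=rot(s).as_matrix();T[:3,3]=s['position'];pickle.dump((c['mtx'],T@c['tool_from_camera']),open('w13.pkl','wb'))
s,c=snap('scene','k13.png');a=c['image'][90:190,200:320,::-1];cv2.imwrite('pics/k13c.png',cv2.resize(a,None,fx=6,fy=6,interpolation=2))
s,c=snap('side','s13.png')
E
```

```text
pos [ 519.5 -266.7  112.5] ang 2.89 z [ 0.    -0.001 -1.   ] F [-0.  -0.5 -2. ] gap 44.0 t 23.88
shift [-0.01  0.03  2.9 ] rot [ 0.01  0.   -0.01]
```

View pics/w13.png

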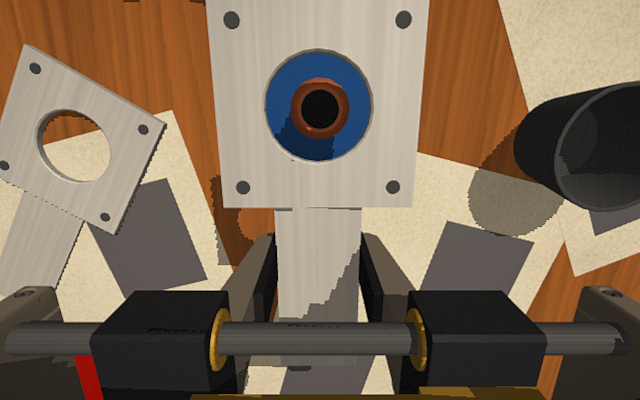

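View pics/k13c.png

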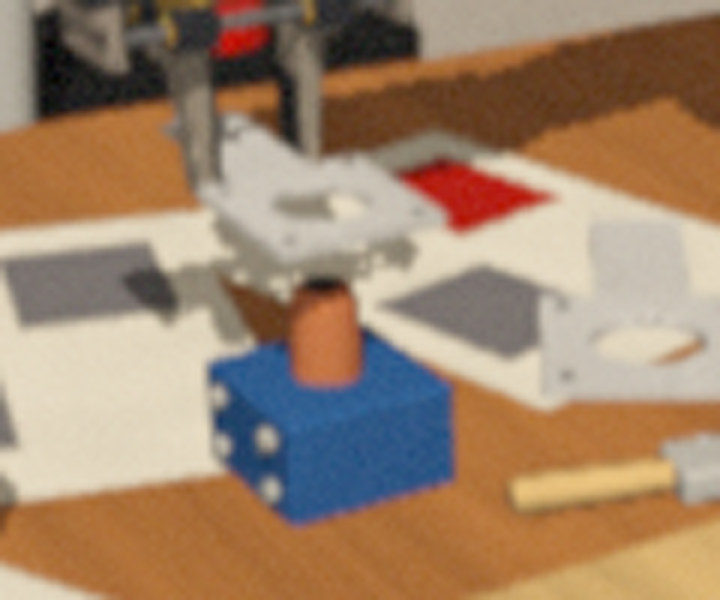

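View pics/s13.png

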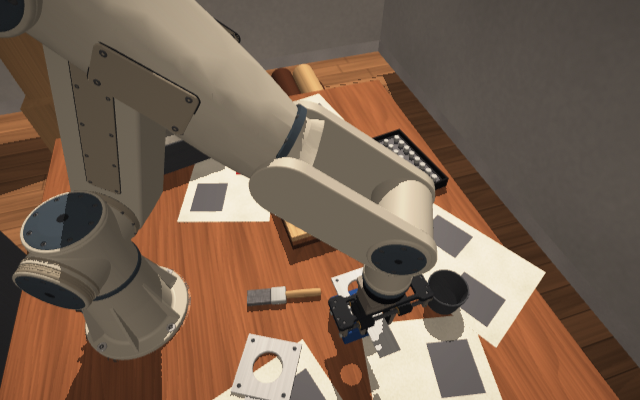

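Wrist view: the stub mouth (320,108) shows inside the hole (centre 318.5,105.5). I'll compare the two in tool coordinates.

```bash
python3 - <<'E'
from h import *
m,M=pickle.load(open('w13.pkl','rb'))
s=bot.get_state()
for p,z in [((318.5,105.5),157),((320,108.5),110)]:
    X=onz({'mtx':m},p,z,M);print(X.round(1),rot(s).inv().apply(X-s['position']).round(1))
E
```

```text
[ 516.5 -187.   157. ] [  1.1 -79.7 -44.6]
[ 517.6 -189.   110. ] [  2.  -77.7   2.4]
```

>>> carry_out:
  motion:
    - [[0.03,0.06,0.3],[0,0,0],-1]
    - [[0.03,0.06,0.7],[0,0,0],-1]
    - [[0.03,0.06,1.1],[0,0,0],-1]
    - [[0.03,0.06,1.5],[0,0,0],-1]
    - [[0.03,0.06,1.9],[0,0,0],-1]
    - [[0.03,0.06,2.2],[0,0,0],-1]
    - [[0.03,0.06,2.4],[0,0,0],-1]
    - [[0.03,0.06,2.4],[0,0,0],-1]

```text
t: 25.02
position: [520.2, -268.1, 52.2]
eef_rot: [0.0, 1.0, 0.025, -0.0]
force: [-0.2, 0.7, -2.0]
finger_gap: 0.478
```

```bash
python3 - <<'E'
from h import *
go((519.3,-268,19.7),2.95)
s,c=snap('wrist','w14.png')
s,c=snap('scene','k14.png');a=c['image'][90:190,200:320,::-1];cv2.imwrite('pics/k14c.png',cv2.resize(a,None,fx=6,fy=6,interpolation=2))
E
```

```text
pos [ 520.2 -268.1   52.2] ang 2.91 z [-0.    -0.001 -1.   ] F [-0.2  0.7 -2. ] gap 44.0 t 25.02
shift [-0.04 -0.01  1.3 ] rot [ 0.  0. -0.]
```

View pics/w14.png

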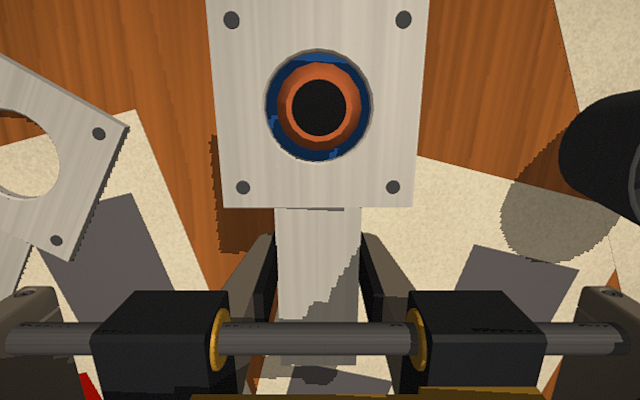

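View pics/k14c.png

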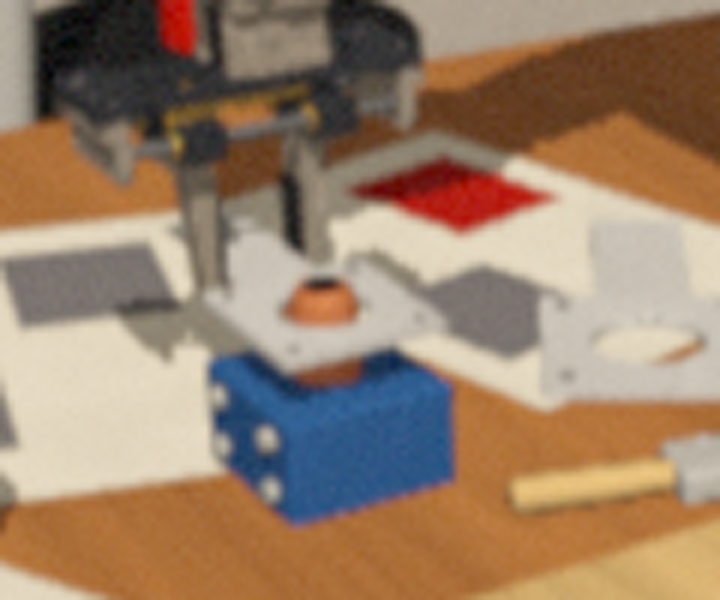

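The stub is through the hole and well centred, with no side force. I'll lower the rest slowly.

>>> carry_out:
  motion:
    - [[0,0,0.25],[0,0,0],-1]
    - [[0,0,0.5],[0,0,0],-1]
    - [[0,0,0.75],[0,0,0],-1]
    - [[0,0,0.95],[0,0,0],-1]
    - [[0,0,1.1],[0,0,0],-1]
    - [[0,0,1.18],[0,0,0],-1]
    - [[0,0,1.22],[0,0,0],-1]
    - [[0,0,1.22],[0,0,0],-1]

```text
t: 26.12
position: [520.7, -268.4, 22.3]
eef_rot: [0.001, 1.0, 0.025, 0.0]
force: [0.1, 1.1, -2.1]
finger_gap: 0.478
```

>>> carry_out:
  motion:
    - [[0,0,0.04],[0,0,0],-1]
    - [[0,0,0.08],[0,0,0],-1]
    - [[0,0,0.08],[0,0,0],-1]

```text
t: 26.5
position: [520.7, -268.4, 20.3]
eef_rot: [0.001, 1.0, 0.025, 0.0]
force: [0.2, -1.1, -0.5]
finger_gap: 0.476
```

```bash
python3 - <<'E'
from h import *
go((519.3,-268,19.7),2.95)
print(bot.get_state()['moment'])
s,c=snap('wrist','w15.png')
s,c=snap('scene','k15.png');a=c['image'][90:190,200:320,::-1];cv2.imwrite('pics/k15c.png',cv2.resize(a,None,fx=6,fy=6,interpolation=2))
E
```

```text
pos [ 520.7 -268.4   20.3] ang 2.92 z [ 0.001 -0.001 -1.   ] F [ 0.2 -1.1 -0.5] gap 43.8 t 26.5
shift [-0.06 -0.02  0.02] rot [ 0.01 -0.   -0.  ]
[-0.17704951  0.03288183  0.01839263]
```

View pics/w15.png

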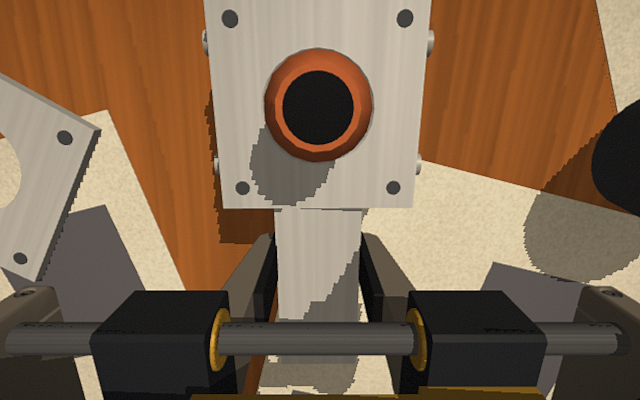

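View pics/k15c.png

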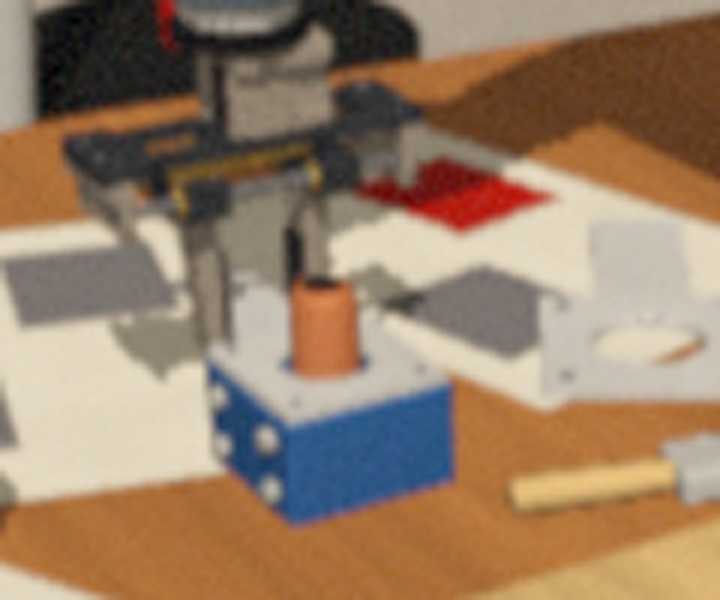

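It is almost down: the far edge is touching and the force is rising. I'll go down another 1 mm or so.

>>> carry_out:
  motion:
    - [[0,0,0.03],[0,0,0],-1]
    - [[0,0,0.05],[0,0,0],-1]
    - [[0,0,0.05],[0,0,0],-1]

```text
t: 26.98
position: [520.8, -268.5, 19.3]
eef_rot: [0.001, 1.0, 0.025, 0.0]
force: [-1.0, 0.1, 2.8]
finger_gap: 0.481
```

The plate now presses on the housing (force +2.8 N against -2 N while hanging), and the TCP height matches its height when I gripped it on the board. I'll let go.

>>> carry_out:
  motion:
    - [[0,0,0],[0,0,0],0.0]
    - [[0,0,0],[0,0,0],0.15]
    - [[0,0,0],[0,0,0],0.3]
    - [[0,0,0],[0,0,0],0.4]
    - [[0,0,0],[0,0,0],0.4]
    - [[0,0,0],[0,0,0],0.4]

```text
t: 27.72
position: [520.7, -268.5, 19.3]
eef_rot: [0.001, 1.0, 0.025, 0.0]
force: [-0.1, 0.2, 0.0]
finger_gap: 0.702
```

```bash
python3 - <<'E'
from h import *
go((519.3,-268,19.7),2.95)
s,c=snap('wrist','w16.png')
E
```

```text
pos [ 520.7 -268.5   19.3] ang 2.91 z [ 0.001 -0.001 -1.   ] F [-0.1  0.2  0. ] gap 64.6 t 27.73
shift [-0.06 -0.02 -0.02] rot [ 0.01 -0.   -0.  ]
```

View pics/w16.png

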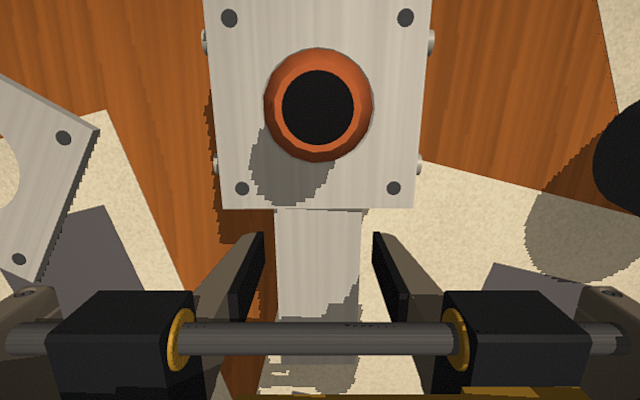

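The fingers are clear on both sides of the tongue. I'll rise straight up, then move away.

>>> carry_out:
  motion:
    - [[0,0,-0.5],[0,0,0],0.4]
    - [[0,0,-1.2],[0,0,0],0.4]
    - [[0,0,-2.2],[0,0,0],0.4]
    - [[0,0,-3.4],[0,0,0],0.4]
    - [[0,0,-4.6],[0,0,0],0.4]
    - [[0,0,-6],[0,0,0],0.4]
    - [[0,0,-7],[0,0,0],0.4]
    - [[0,0,-7.5],[0,0,0],0.4]
    - [[0,-1,-8],[0,0,0],0.4]
    - [[0,-2.5,-8],[0,0,0],0.4]
    - [[0,-4,-8],[0,0,0],0.4]
    - [[0,-6,-8],[0,0,0],0.4]
    - [[0,-8,-8],[0,0,0],0.4]
    - [[0,-10,-8],[0,0,0],0.4]
    - [[0,-12,-8],[0,0,0],0.4]
    - [[0,-12,-8],[0,0,0],0.4]
    - [[0,-12,-8],[0,0,0],0.4]

```text
t: 29.9
position: [505.2, 31.2, 218.9]
eef_rot: [0.001, 1.0, 0.026, 0.0]
force: [-0.1, -0.0, 0.0]
finger_gap: 0.705
```

```bash
python3 - <<'E'
from h import *
s,c=snap('side','s17.png')
cv2.imwrite('pics/s17c.png',cv2.resize(c['image'][270:380,300:420,::-1],None,fx=5,fy=5,interpolation=2))
s,c=snap('scene','k17.png');a=c['image'][110:190,200:320,::-1];cv2.imwrite('pics/k17c.png',cv2.resize(a,None,fx=6,fy=6,interpolation=2))
print(s['position'],s['t'])
E
```

```text
[505.26923524  30.7231059  218.86530294] 29.95
```

View pics/s17.png

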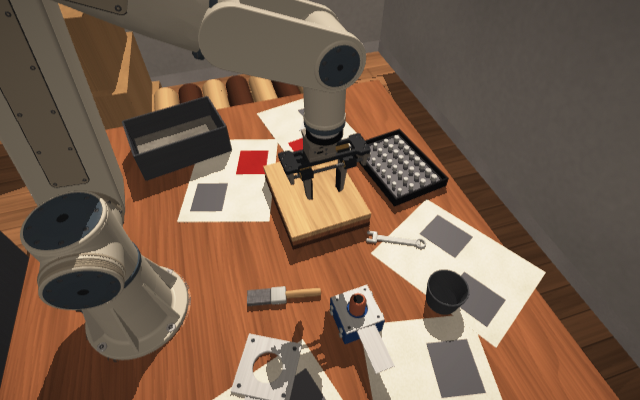

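View pics/s17c.png

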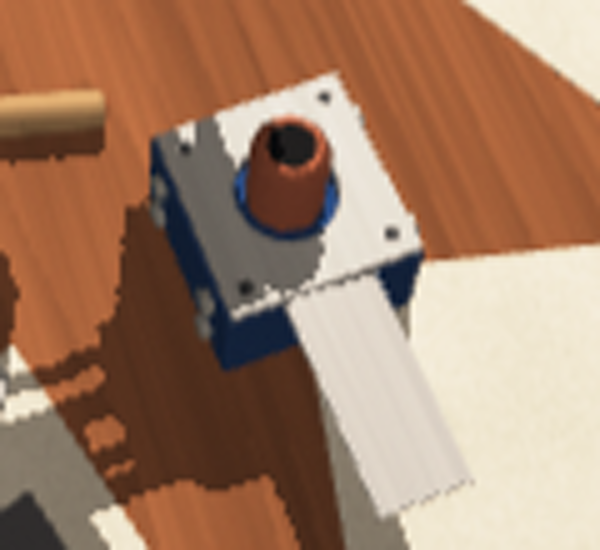

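View pics/k17c.png

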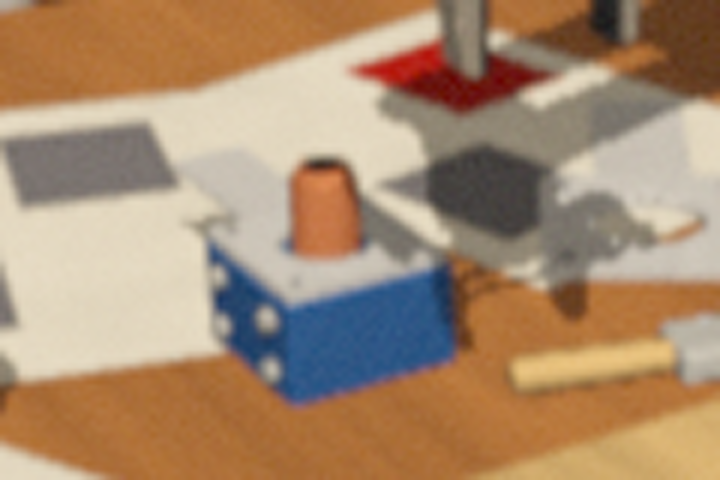

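The plate lies flat with the stub through its hole. The brush, pot and wrench are at the same pixels as at the start. I'll hand in.

```bash
python3 -c "
from rig import bot
print(bot.close_job())"
```

```text
the job is handed in; nothing more can be done
None
```

The job is done and handed in at about 30 s. The collar plate lies flat on the blue housing with the copper stub through its hole.

- **Push:** I pushed the plate across the board with both fingertips on its free edge until about 85 mm of the 100 mm tongue overhung, measured from two views.
- **Lift and seat:** I gripped the overhanging tongue across its width, lifted the plate with about 1–2° of sag, and lowered it over the stub. I opened the hand only once contact was felt: the vertical force went from -2 N hanging to +2.8 N. The TCP height also matched the height when I gripped it on the board.
- **Last pictures:** They show the plate flat on the housing and the robot clear of it. The pot, brush and wrench look unmoved.
- **What disagreed:** The real fingertips sit about 23 mm behind the reported TCP. My first two push attempts passed just above the plate without touching it. I then found the true tip height with a gentle 4–6 N touch on the board and corrected for it in every later move.

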